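Contact check of a warming plate with an angled probe

TASK

Check the warming plate's three contact lands. First slide the aluminium tube block along the plate, without lifting it, until it sits squarely inside the parking outline; then take the angled probe from its cradle and press its sprung tip lightly onto the middle of the round land, then the square one, then the triangular one, pausing a moment on each, and lay the probe back in its cradle. Leave the bottles and the other things on the table where they are.

Things in the scene. Friction and masses are not known exactly. Their poses are not given: they have to be found in the camera images.
- plate: fixed dark steel warming plate, 240 (x) x 120 (y) x 12 mm, flat top; origin at the centre of its underside, x along its length towards the end with the parking outline, z up. It stands anywhere near the middle of the table, turned up to 25 degrees; a tall machine walls off the table at the right, from about y = -0.24 m on
- parking (a point): centre of the parking outline, at the plate's top surface, 78 mm from the plate's centre along its +x. The outline is a thin bright rectangle, 70 mm (plate x) x 106 mm (plate y), just larger than the block
- land_round: round bright steel contact land, 28 mm across, flush in the plate; origin at its middle on the plate's top surface. The three lands stand at three places in the plate's other two thirds, shuffled; the block may cover some of them at first
- land_square: square bright steel contact land, 26 mm side, flush in the plate; origin at its middle on the plate's top surface
- land_triangle: triangular bright steel contact land, about 35 mm side, flush in the plate; origin at its middle on the plate's top surface
- block_centre (a point): centre of the loose aluminium tube block, 60 (x) x 96 (y) x 34 mm, about 0.3 to 0.55 kg, standing on the plate (its centre 29 mm above the table) with its 96 mm side across the plate; grasp it across the 60 mm. Axes as the block's: x along the 60 mm, y along the 96 mm, z up
- block: the same tube block; origin at the centre of its underside, axes as above
- probe_centre (a point): centre of the handle of the loose angled probe. Handle: a black bar 120 mm (x) x 22 mm (y) x 24 mm (z), about 0.09 to 0.13 kg; grasp it across the 22 mm near its middle, between the forks. From its +x end a thin steel neck runs on and bends straight down (-z) to the sprung tip
- probe: the same probe; same origin and axes as probe_centre
- tip (a point): lowest point of the probe's sprung tip: unpressed, 90 mm ahead (+x) of the handle's centre and 77 mm below (-z) it
- plunger (a joint): how far the sprung tip is pushed in, m: 0 free, 0.012 at the stop; pushing it takes 0.75 N at first and 3.75 N at the stop
- cradle: fixed grey cradle, 150 (x) x 56 (y) mm foot, at the left of the table; two upright forks, each 10 mm thick, 47 mm either side of its centre along x, open upward, with flared prongs that reach 9 mm above the handle's axis at most; free space of 84 mm between the forks. Origin at the centre of its underside, x along its length
- cradle_rest (a point): where the centre of the probe's handle lies when the probe rests in the cradle: 105 mm above the table, over the cradle's centre; the handle lies along the cradle's x, with about 3 mm play to either side
- amber_bottle: brown bottle, 56 mm across, 115 mm tall, bystander near the front edge; origin under its centre
- white_bottle: white bottle with a green screw cap, 49 mm across, 98 mm tall, bystander at the near side between plate and cradle; origin under its centre
- little_bottle: small white bottle with a screw cap, 35 mm across, 68 mm tall, bystander beyond the plate to the left; origin under its centre
- timer: bench timer, 62 x 66 x 19 mm, bystander at the right; origin under its centre
- tube_rack: microtube rack, 62 x 145 x 44 mm, bystander at the right; origin under its centre

How it is judged:
By the outcome, as a careful person would: the job done as asked, in the order asked, and still so for the second after the job is handed in, with the robot touching nothing.
It also fails if it takes over 64 s, if anything falls off the work surface, if the arm or the gripper's body presses on something with over 40 N, if the wrist force passes 120 N, or if a joint passes its speed limit or range.

ROBOT

A 6-joint arm with a two-finger parallel gripper is mounted at the origin on a cart in front of the work surface, level with it; the furniture and walls round the work are solid. World frame = base frame: x ahead of the robot, y to its left, z up, the work surface at z = 0. Lengths are in m, angles in degrees, forces in N, time in s.
With the tool pointing down it reaches from about 0.25 to 0.85 m from the base axis. Payload 12.5 kg.
Tool frame: the origin (TCP) lies midway between the tips of the shut fingers; the grasp point (between the pads) lies 19 mm behind it; z points along the fingers, y is the line along which they close (so a half turn about z gives the same grasp; the last joint's range is limited). The gripper opens to 93 mm and grips with 3 to 60 N. Pads are 15 mm wide; open, the fingers measure 128 mm over their backs; the gripper's body (75 mm by 188 mm) begins 65 mm behind the grasp point.
Start: joints at [65.397, 20.094, 94.641, -0, 65.266, -4.847], TCP at [0.186, 0.518, 0.219] pointing down, gripper open.
Joint ranges: [-157.81, 157.81], [-45, 120.19], [0.68, 151.7], [-89.99, 269.99], [4.06, 180], [-164.3, 164.3]. Speed limits (degrees/s): [127.2, 127.2, 159.86, 180, 180, 180].

INTERFACE

Orientations are given as [roll, pitch, yaw] about the fixed x, y, z axes, in that order (R = Rz(yaw) Ry(pitch) Rx(roll)).
In Python, from rig import manip gives the robot as it stands. The module is installed in compiled form; this text tells all that it offers. Calls block until the motion is done:
- manip.move_ptp(position, orientation): joint-space move of the TCP to a pose.
- manip.move_linear(position, ori=None, rate=0.15, until_force=None): straight line of the TCP; ori=None keeps the orientation; rate is the mean speed in m/s. With until_force (N) it stops when the force on the tool has changed by that much, and returns True; else False.
- manip.goto_joints(angles): joint-space move.
- manip.open() and manip.close_gripper(f_grip=None): open the fingers fully, or close them until they stop; f_grip is the grip in N (None keeps the last).
- manip.wait(seconds).
- manip.ik(position, orientation): joint angles nearest the present ones, or None.
- manip.read_state(): the state.
- manip.read_camera(name): name is "side" or "top" or "wrist"; returns a dict with "pixels" (400x640x3 uint8, blue, green, red), "z_map" (400x640 float32, m along the optical axis (not along the pixel's ray), 0 where there is no reading), "mtx" (3x3 intrinsics, pixels), "k1" (the pictures are not rectified: a ray, as slopes to the right and down, at radius r is drawn at 1 + k1 r^2 times it, then the intrinsics apply), "position" and "attitude" of the camera in the world; the wrist camera has in their place "mount" (4x4, takes a point from camera to tool coordinates, whose origin is the TCP and whose axes are the flange's). Camera axes: x right, y down, z forward; pixel columns grow to the right and rows downward; lengths in m; the calibration is good to about 2 mm. A picture is of the moment at which its call begins: read the wrist's pose just before it.
A pose or a line that the arm cannot do raises manip.MotionError and nothing moves.
- manip.close_job(): hands the job in; it is judged then, once.
The state is a dict: "time": time; "qpos": joint angles; "joint_velocities": joint speeds; "joint_torque": joint torques, N m; "position": TCP position; "ee_rot": TCP orientation; "wrist_force": force on the tool from outside, world axes, zero at the start; "wrist_torque": the same for the moment, N m; "width": finger opening in m; "grasp_force": force on a finger pad.
Only numpy, scipy, OpenCV 4.12 (cv2) and the standard library are available. Lean on these libraries where they do the work, as an engineer would, in place of code of your own. Each camera call takes 0.05 s, during which the arm holds its last target. There are 200 camera calls.

## Working session

There is one attempt and no reset: what is moved stays moved. The work goes in short steps, each a Python script; the robot and the scene stay as the last script left them, time stands still between calls to the robot, and variables do not carry over. Pictures are saved under pics/ and viewed, at most 10 in all, crops included, and the job is handed in when it is done.

```bash
mkdir -p pics
cat > h.py <<'E'
import numpy as np, cv2
from scipy.spatial.transform import Rotation as R
from rig import manip
def cap(name):
    s=manip.read_state(); c=manip.read_camera(name)
    if name=="wrist":
        T=np.eye(4); T[:3,:3]=R.from_euler('xyz',s["ee_rot"],degrees=True).as_matrix(); T[:3,3]=s["position"]
        T=T@np.array(c["mount"])
    else:
        T=np.eye(4); a=np.array(c["attitude"]); T[:3,:3]=a if a.shape==(3,3) else R.from_euler('xyz',a,degrees=True).as_matrix(); T[:3,3]=c["position"]
    c["T"]=T; return c
def rays(c,uv):
    uv=np.asarray(uv,float).reshape(-1,2); K=np.array(c["mtx"])
    d=np.c_[(uv[:,0]-K[0,2])/K[0,0],(uv[:,1]-K[1,2])/K[1,1]]; s=d.copy()
    for _ in range(20): s=d/(1+c["k1"]*(s**2).sum(1,keepdims=True))
    return np.c_[s,np.ones(len(s))]
def on_plane(c,uv,z):
    r=rays(c,uv)@c["T"][:3,:3].T; o=c["T"][:3,3]
    return o+r*((z-o[2])/r[:,2])[:,None]
def by_depth(c,uv):
    uv=np.asarray(uv).reshape(-1,2).astype(int); r=rays(c,uv)
    return (r*c["z_map"][uv[:,1],uv[:,0]][:,None])@c["T"][:3,:3].T+c["T"][:3,3]
def save(c,n): cv2.imwrite(f"pics/{n}.png",c["pixels"]); np.savez(f"{n}.npz",**{k:np.array(v) for k,v in c.items()})
E
python3 - <<'E'
from h import *
for n in ("top","side","wrist"):
    c=cap(n); save(c,n+"0"); print(n,c["T"].round(3).tolist(),c["k1"],np.array(c["mtx"]).tolist())
s=manip.read_state(); print(s)
E
```

```text
top [[-0.023, -0.974, 0.227, 0.371], [-1.0, 0.023, -0.0, -0.009], [-0.005, -0.227, -0.974, 0.911], [0.0, 0.0, 0.0, 1.0]] -0.03549227200052725 [[419.1551776235588, 0.0, 321.653727381823], [0.0, 419.1551776235588, 200.90348273606062], [0.0, 0.0, 1.0]]
side [[0.835, -0.381, 0.398, 0.218], [-0.551, -0.552, 0.626, -0.532], [-0.019, -0.741, -0.671, 0.665], [0.0, 0.0, 0.0, 1.0]] -0.06726081982104824 [[412.06668078408137, 0.0, 319.40020420962304], [0.0, 412.06668078408137, 190.46903645695292], [0.0, 0.0, 1.0]]
wrist [[0.339, 0.908, 0.248, 0.117], [0.941, -0.327, -0.089, 0.542], [0.0, 0.264, -0.965, 0.384], [0.0, 0.0, 0.0, 1.0]] -0.022515566314630187 [[335.1076260805119, 0.0, 320.84555778592147], [0.0, 335.1076260805119, 200.20797549122125], [0.0, 0.0, 1.0]]
{'time': 0.15, 'qpos': array([ 6.53961836e+01,  2.01179204e+01,  9.46671699e+01,  2.67510848e-04,
        6.52628730e+01, -4.84582291e+00]), 'joint_velocities': array([ 0.00211733, -0.0374227 , -0.07798939,  0.0662079 , -0.00611406,
       -0.04620313]), 'joint_torque': array([-2.62575122e-04, -4.97462583e+01, -2.85338992e+01,  6.98894821e-02,
        2.45694816e-02, -7.93162758e-05]), 'position': array([0.18578704, 0.51741272, 0.21822765]), 'ee_rot': array([-1.79952229e+02, -4.29369228e-03,  1.60241893e+02]), 'wrist_force': array([-0.02892957, -0.41723975,  0.87089821]), 'wrist_torque': array([-0.017649  ,  0.00659935, -0.00432795]), 'grasp_force': 0.0, 'width': 0.09259748399805541}
```

View pics/top0.png

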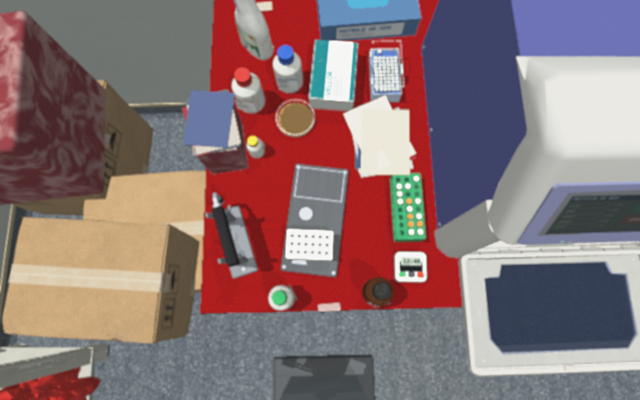

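View pics/side0.png

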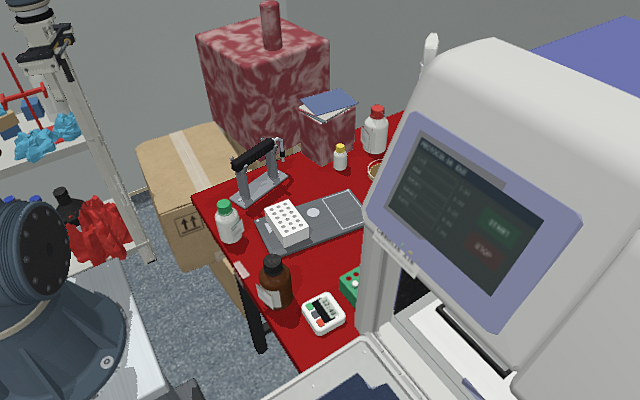

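The top view shows the plate at about (315,220), with the outline at its far end (320,183). The white block is at (310,245), the round land at (306,213), and the probe in its cradle at (228,235) with the neck pointing away from the robot (218,200). The side view agrees with this.

Run:
```python
from h import *
c=dict(np.load("top0.npz"))
pts={"plateFL":(297,165,.012),"plateFR":(347,170,.012),"plateNL":(282,271,.012),"plateNR":(334,275,.012),"blk":(310,245,.046),"round":(306,213,.012),"white":(281,297,.098),"amber":(380,290,.115),"little":(256,141,.068),"hN":(232,262,.117),"hF":(219,206,.117)}
for k,(u,v,z) in pts.items(): print(k,on_plane(c,(u,v),z).round(3)[0],by_depth(c,(u,v)).round(3)[0])
# move to a viewing pose over plate
pos=[0.33,0.06,0.36]
for yaw in (180,90,0,-90): print(yaw,manip.ik(pos,[180,0,yaw]))
print(np.array(dict(np.load("wrist0.npz"))["mount"]).round(3))
```

```text
plateFL [0.665 0.044 0.012] [0.665 0.044 0.01 ]
plateFR [ 0.65  -0.068  0.012] [ 0.651 -0.068  0.01 ]
plateNL [0.43  0.078 0.012] [0.43  0.079 0.001]
plateNR [ 0.419 -0.032  0.012] [ 0.419 -0.032  0.015]
blk [0.479 0.017 0.046] [0.479 0.017 0.046]
round [0.554 0.025 0.012] [0.554 0.025 0.014]
white [0.375 0.072 0.098] [0.375 0.071 0.1  ]
amber [ 0.384 -0.114  0.115] [ 0.384 -0.114  0.116]
little [0.702 0.128 0.068] [0.703 0.128 0.066]
hN [0.442 0.162 0.117] [0.441 0.162 0.119]
hF [0.55  0.19  0.117] [0.551 0.19  0.117]
180 [  2.33590892 -11.39335278 109.07304413   0.          82.32030866
 -87.66409108]
90 [ 2.33590892e+00 -1.13933528e+01  1.09073044e+02 -2.54444375e-14
  8.23203087e+01  2.33590892e+00]
0 [ 2.33590892e+00 -1.13933528e+01  1.09073044e+02 -2.54444375e-14
  8.23203087e+01  9.23359089e+01]
-90 None
[[-0.001 -0.965 -0.264  0.073]
 [ 1.    -0.001  0.001 -0.001]
 [-0.001 -0.264  0.965 -0.166]
 [ 0.     0.     0.     1.   ]]
```

Run:
```python
from h import *
manip.move_ptp([0.47,0.02,0.25],[180,0,180])
manip.wait(0.3)
c=cap("wrist"); save(c,"w1"); print(manip.read_state()["time"],manip.read_state()["position"])
```

```text
2.5667 [0.46999412 0.02019534 0.24995672]
```

View pics/w1.png

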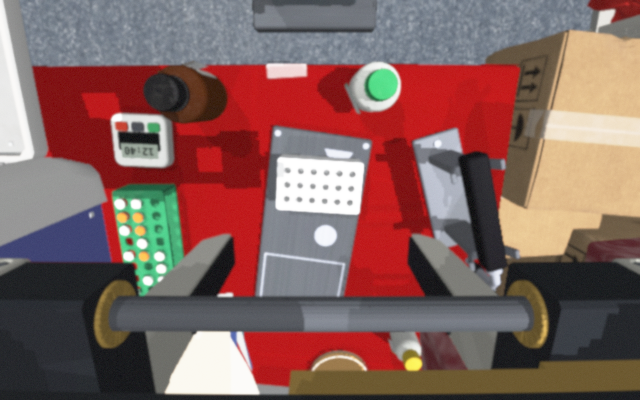

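The wrist view shows the block top at about (320,186), the round land at (325,235), the outline from row 256 down, part of another land at (340,153), and the handle from (478,155) to (490,268).

```bash
cat > seg.py <<'E'
from h import *
def comp(m,seed):
    n,l=cv2.connectedComponents(m.astype(np.uint8)); return l==l[seed[1],seed[0]]
def frame_fit(P,L,W):   # min-area rectangle of points on a plane
    (cx,cy),(a,b),t=cv2.minAreaRect((P[:,:2]*1000).astype(np.float32))
    if a<b: a,b=b,a; t+=90
    t=(t+90)%180-90
    return np.array([cx,cy])/1000,a,b,t
E
python3 - <<'E'
from seg import *
for name,pl,bl in (("w1",(295,270),(319,200)),("top0",(330,215),(310,232))):
    c=dict(np.load(name+".npz")); hsv=cv2.cvtColor(c["pixels"],cv2.COLOR_BGR2HSV)
    S,V=hsv[...,1].astype(int),hsv[...,2].astype(int)
    B=(V>205)&(S<40); B=cv2.morphologyEx(B.astype(np.uint8),cv2.MORPH_OPEN,np.ones((3,3)))
    # block top
    m=comp(B,bl); vv,uu=np.nonzero(m); P=on_plane(c,np.c_[uu,vv],.046); print(name,"block",frame_fit(P,96,60),m.sum())
    g=(S<110); g=cv2.morphologyEx(g.astype(np.uint8),cv2.MORPH_OPEN,np.ones((3,3)))
    m=comp(g,pl); vv,uu=np.nonzero(m); 
    k=(vv<286) if name=="w1" else vv>0
    P=on_plane(c,np.c_[uu,vv][k],.012); f=frame_fit(P,240,120); print("plate",f,k.sum(),[(uu.min(),uu.max(),vv.min(),vv.max())])
    # outline + land bright
    cv2.imwrite(f"pics/m_{name}.png",cv2.resize(c["pixels"][110:310,230:400] if name=="w1" else c["pixels"][150:290,190:360],None,fx=4 if name=="top0" else 3,fy=4 if name=="top0" else 3,interpolation=cv2.INTER_CUBIC))
    # handle: black pixels, depth-selected
    Z=c["z_map"]; vv,uu=np.nonzero((V<60)&(S<140)&(Z>0)); P=by_depth(c,np.c_[uu,vv])
    k=(P[:,2]>.108)&(P[:,2]<.125)&(P[:,1]>.1)&(P[:,1]<.26)&(P[:,0]>.38)&(P[:,0]<.62)
    Q=on_plane(c,np.c_[uu,vv][k],.117); print("handle",frame_fit(Q,120,22),k.sum(),np.median(P[k,2]))
E
```

```text
w1 block (array([0.481315  , 0.01783595]), 96.60047149658203, 61.520816802978516, 86.4131851196289) 4127
plate (array([0.45328955, 0.01876727]), 879.5135498046875, 349.5950012207031, 89.9592056274414) 114435 [(np.int64(0), np.int64(639), np.int64(0), np.int64(399))]
handle (array([0.49212476, 0.17453877]), 119.87911987304688, 23.9426212310791, 17.41596794128418) 2768 0.11675064545734376
top0 block (array([0.48123831, 0.0185982 ]), 96.47393035888672, 61.504459381103516, 86.3396987915039) 1286
plate (array([0.54179175, 0.00564571]), 239.89950561523438, 120.8533706665039, -8.374984741210938) 5978 [(np.int64(281), np.int64(348), np.int64(164), np.int64(276))]
handle (array([0.49162433, 0.17692587]), 115.2071533203125, 21.124954223632812, 17.279905319213867) 596 0.11705163349105263
```

View pics/m_w1.png

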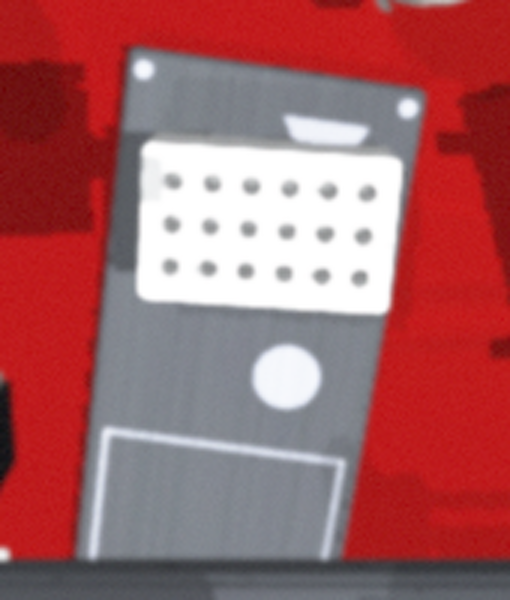

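Run:
```python
from h import *
c=dict(np.load("w1.npz"))
q=on_plane(c,[(230+105/3,110+430/3),(230+343/3,110+461/3)],.012); m=q.mean(0)[:2]
p=np.array([.5418,.0056]); t=np.radians(-8.37); ex=np.array([np.cos(t),np.sin(t)]); ey=np.array([-ex[1],ex[0]])
d=m-p; print("outline near mid in plate",d@ex,d@ey, "len",np.linalg.norm(q[0]-q[1]), "yaw",np.degrees(np.arctan2(*(q[1]-q[0])[[1,0]]))-90)
park=p+.078*ex; b=np.array([.4813,.0182]); print("park",park,"block in plate",(b-p)@ex,(b-p)@ey)
manip.move_ptp([*b,.13],[180,0,86.4]); manip.move_linear([*b,.020],rate=.1)
manip.close_gripper(f_grip=10); s=manip.read_state(); print(s["width"],s["grasp_force"],s["wrist_force"],s["position"])
```

```text
outline near mid in plate 0.04515612968156588 4.314231044153928e-05 len 0.10505225616131415 yaw -8.110592070508588
park [ 0.6189692  -0.00575407] block in plate -0.06168971485536409 0.0036591093265799226
0.0600486874555315 9.999839812517166 [1.38641364 1.32668875 1.01487488] [0.48138624 0.01819651 0.02006689]
```

Run:
```python
from h import *
t=np.radians(-8.3); ex=np.array([np.cos(t),np.sin(t)])
park=np.array([.61897,-.00575])+.0008*ex
manip.move_linear([*park,.020],[180,0,90-8.3],rate=.05)
s=manip.read_state(); print(s["time"],s["position"],s["ee_rot"],s["wrist_force"],s["width"])
manip.open(); manip.move_linear([*park,.12],rate=.15)
manip.move_ptp([0.44,0.05,0.25],[180,0,180]); manip.wait(.3)
c=cap("wrist"); save(c,"w2"); c=cap("top"); save(c,"top2"); print(manip.read_state()["time"])
```

```text
8.85 [ 0.61875356 -0.00566053  0.0199977 ] [-1.79852620e+02  2.09952165e-03  8.17009291e+01] [-5.96900118  0.91365123  7.62459591] 0.05975003142440253
12.2417
```

View pics/w2.png

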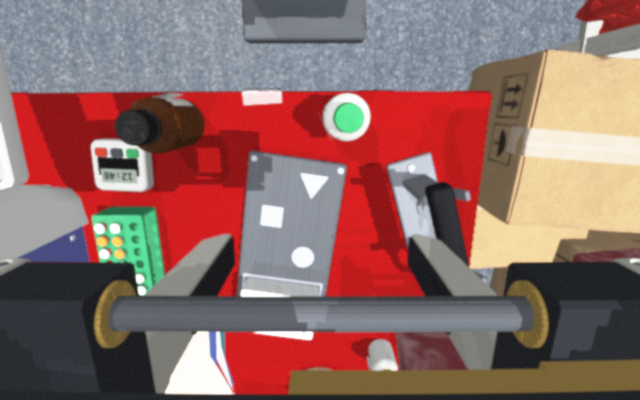

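After the slide the triangle is at (314,184), the square at (271,216) and the round land at (303,257). The block sits in the outline but is partly hidden by the gripper bar, so I'll take a view from the far side.

```bash
python3 - <<'E'
from h import *
manip.move_ptp([0.52,0.06,0.25],[180,0,0]); manip.wait(.3)
c=cap("wrist"); save(c,"w3"); print(manip.read_state()["time"])
E
cat > lands.py <<'E'
from seg import *
p=np.array([.5418,.0056]); t=np.radians(-8.3); ex=np.array([np.cos(t),np.sin(t)]); ey=np.array([-ex[1],ex[0]])
for n in ("w2","w3"):
    c=dict(np.load(n+".npz")); hsv=cv2.cvtColor(c["pixels"],cv2.COLOR_BGR2HSV)
    B=((hsv[...,2]>185)&(hsv[...,1]<50)).astype(np.uint8)
    N,l,st,ce=cv2.connectedComponentsWithStats(B)
    for i in range(1,N):
        if 60<st[i,4]<8000:
            vv,uu=np.nonzero(l==i); z=.012 if st[i,4]<1500 else .046
            P=on_plane(c,np.c_[uu,vv],z)[:,:2]; m=P.mean(0); d=m-p
            if abs(d@ex)<.13 and abs(d@ey)<.07:
                cnt=cv2.findContours((l==i).astype(np.uint8),0,1)[0][0]
                tri=cv2.minEnclosingTriangle((P*1000).astype(np.float32))[1]
                tri=tri.reshape(-1,2)/1000
                print(n,st[i,4],"px",ce[i].round(0),"mean",m.round(4),"plate",(d@ex).round(4),(d@ey).round(4),[np.round(x,4) for x in frame_fit(P,1,1)], "tri",tri.mean(0).round(4),np.linalg.norm(tri-np.roll(tri,1,0),axis=1).round(3))
    Z=c["z_map"]; vv,uu=np.nonzero((hsv[...,2]<60)&(hsv[...,1]<140)&(Z>0)); P=by_depth(c,np.c_[uu,vv])
    k=(P[:,2]>.108)&(P[:,2]<.125)&(P[:,1]>.1)&(P[:,1]<.26)&(P[:,0]>.38)&(P[:,0]<.62)
    if k.any(): print("handle",frame_fit(on_plane(c,np.c_[uu,vv][k],.117),1,1),k.sum())
E
python3 lands.py
```

```text
15.2583
w2 437 px [313. 183.] mean [0.4547 0.04  ] plate -0.0912 0.0214 [array([0.4589, 0.0396]), np.float64(34.778), np.float64(31.2816), np.float64(82.2101)] tri [0.4548 0.0401] [0.04 0.04 0.04]
w2 507 px [271. 216.] mean [ 0.4975 -0.0128] plate -0.0412 -0.0246 [array([ 0.4975, -0.0128]), np.float64(29.4953), np.float64(29.3717), np.float64(-8.5374)] tri [ 0.4937 -0.0148] [0.068 0.057 0.052]
w2 410 px [302. 257.] mean [0.5538 0.0255] plate 0.009 0.0214 [array([0.5536, 0.0256]), np.float64(30.2299), np.float64(29.9359), np.float64(89.9353)] tri [0.5533 0.026 ] [0.054 0.051 0.051]
w2 330 px [285. 280.] mean [0.5879 0.0014] plate 0.0462 0.0025 [array([ 0.5877, -0.0015]), np.float64(108.7249), np.float64(18.6493), np.float64(75.0418)] tri [ 0.5892 -0.0069] [0.02  0.177 0.179]
w2 344 px [262. 293.] mean [ 0.6068 -0.0306] plate 0.0696 -0.0264 [array([ 0.6027, -0.0261]), np.float64(67.8753), np.float64(18.2114), np.float64(-89.9546)] tri [ 0.6055 -0.0142] [0.027 0.124 0.14 ]
w2 336 px [289. 334.] mean [0.672  0.0046] plate 0.129 0.0178 [array([ 0.6739, -0.003 ]), np.float64(80.1541), np.f
[... 369 characters left out ...]
132 0.192]
w3 465 px [350. 143.] mean [0.5538 0.0257] plate 0.0089 0.0216 [array([0.5539, 0.0256]), np.float64(27.6253), np.float64(27.2217), np.float64(-89.9823)] tri [0.5543 0.0255] [0.047 0.048 0.05 ]
w3 220 px [376. 191.] mean [ 0.4945 -0.0082] plate -0.0448 -0.0205 [array([ 0.4944, -0.0104]), np.float64(23.654), np.float64(20.4091), np.float64(-89.9959)] tri [ 0.4956 -0.0095] [0.039 0.035 0.036]
w3 338 px [336. 221.] mean [0.4547 0.0401] plate -0.0912 0.0216 [array([0.4584, 0.0394]), np.float64(32.6622), np.float64(28.5875), np.float64(81.3734)] tri [0.4547 0.0401] [0.037 0.036 0.036]
handle (array([0.51271008, 0.18037828]), 82.24994659423828, 24.00580406188965, 18.323101043701172) 2076
```

View pics/w3.png

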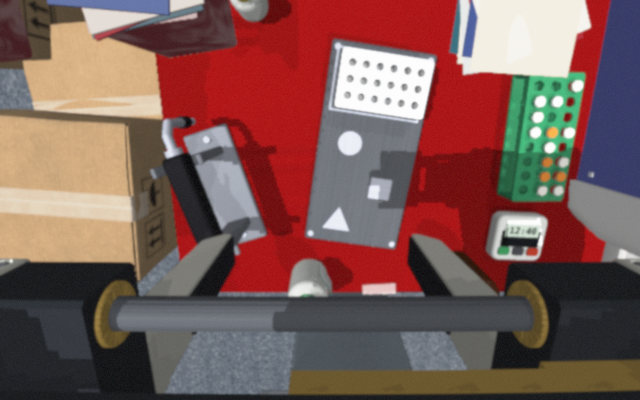

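Run:
```python
from seg import *
c=dict(np.load("w3.npz")); cv2.imwrite("pics/blk.png",cv2.resize(c["pixels"][35:130,320:445],None,fx=5,fy=5,interpolation=cv2.INTER_CUBIC))
c0=dict(np.load("top0.npz")); vv,uu=np.mgrid[0:400,0:640]; P=by_depth(c0,np.c_[uu.ravel(),vv.ravel()])
for x0 in (.3,.4,.5,.6,.7):
  print(x0,[(y0.round(2),P[(P[:,0]>x0)&(P[:,0]<x0+.1)&(P[:,1]>y0)&(P[:,1]<y0+.03)][:,2].max(initial=-9).round(3)) for y0 in np.arange(.1,.34,.03)])
```

```text
0.3 [(np.float64(0.1), np.float64(0.065)), (np.float64(0.13), np.float64(0.005)), (np.float64(0.16), np.float64(0.006)), (np.float64(0.19), np.float64(0.005)), (np.float64(0.22), np.float64(0.005)), (np.float64(0.25), np.float64(0.003)), (np.float64(0.28), np.float64(-0.741)), (np.float64(0.31), np.float64(-0.742)), (np.float64(0.34), np.float64(-0.74))]
0.4 [(np.float64(0.1), np.float64(0.006)), (np.float64(0.13), np.float64(0.119)), (np.float64(0.16), np.float64(0.122)), (np.float64(0.19), np.float64(0.117)), (np.float64(0.22), np.float64(0.005)), (np.float64(0.25), np.float64(0.003)), (np.float64(0.28), np.float64(-9.0)), (np.float64(0.31), np.float64(-9.0)), (np.float64(0.34), np.float64(-9.0))]
0.5 [(np.float64(0.1), np.float64(0.005)), (np.float64(0.13), np.float64(0.011)), (np.float64(0.16), np.float64(0.122)), (np.float64(0.19), np.float64(0.121)), (np.float64(0.22), np.float64(0.006)), (np.float64(0.25), np.float64(0.003)), (np.float64(0.28), np.float64(-9.0)), (np.float64(0.31), np.float64(-9.0)), (np.float64(0.34), np.float64(-9.0))]
0.6 [(np.float64(0.1), np.float64(0.073)), (np.float64(0.13), np.float64(0.153)), (np.float64(0.16), np.float64(0.156)), (np.float64(0.19), np.float64(0.157)), (np.float64(0.22), np.float64(0.158)), (np.float64(0.25), np.float64(0.156)), (np.float64(0.28), np.float64(-9.0)), (np.float64(0.31), np.float64(-9.0)), (np.float64(0.34), np.float64(-9.0))]
0.7 [(np.float64(0.1), np.float64(0.07)), (np.float64(0.13), np.float64(0.152)), (np.float64(0.16), np.float64(0.156)), (np.float64(0.19), np.float64(0.157)), (np.float64(0.22), np.float64(0.157)), (np.float64(0.25), np.float64(0.154)), (np.float64(0.28), np.float64(-9.0)), (np.float64(0.31), np.float64(-9.0)), (np.float64(0.34), np.float64(-9.0))]
```

View pics/blk.png

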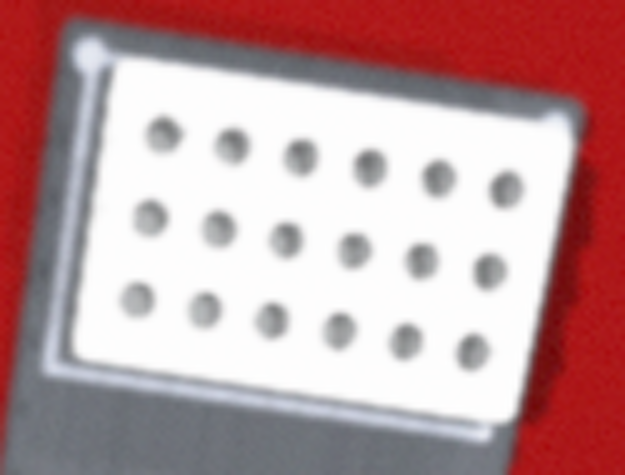

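Run:
```python
from h import *
c=dict(np.load("w3.npz"))
f=lambda L:[(320+u/5,35+v/5) for u,v in L]
b=on_plane(c,f([(110,56),(577,130),(508,425),(72,358)]),.046)[:,:2]
o=on_plane(c,f([(90,55),(48,372),(491,437)]),.012)[:,:2]
t=np.radians(-8.3); Rt=np.array([[np.cos(t),-np.sin(t)],[np.sin(t),np.cos(t)]]); p=np.array([.5418,.0056])
print(((b-p)@Rt).round(4).tolist(),((b-p)@Rt).mean(0)); print(((o-p)@Rt).round(4).tolist())
e=b[3]-b[2]; print("yaw block",np.degrees(np.arctan2(e[1],e[0]))-90, "outline",np.degrees(np.arctan2(*(o[1]-o[2])[::-1]))-90)
```

```text
[[0.1071, 0.0486], [0.1073, -0.0492], [0.0469, -0.048], [0.047, 0.0471]] [ 0.07710088 -0.00037672]
[[0.1127, 0.0519], [0.0435, 0.0509], [0.0441, -0.0546]]
yaw block -8.345997344119041 outline -8.001688639382778
```

The block sits within about 1.5 mm of the outline's centre and is square to it. Now the probe.

Run:
```python
from h import *
a=[.493,.1755]; y=17.3
print(manip.ik([*a,.2],[180,0,y]), manip.ik([.53,-.03,.1],[180,0,135]))
manip.move_ptp([*a,.2],[180,0,y]); manip.move_linear([*a,.086],rate=.12)
manip.close_gripper(f_grip=45); s=manip.read_state(); print(s["width"],s["wrist_force"],s["position"],s["ee_rot"])
manip.move_linear([*a,.235],rate=.12); s=manip.read_state(); print(s["width"],s["wrist_force"],s["wrist_torque"],s["time"])
manip.wait(.2); c=cap("wrist"); save(c,"w4"); c=cap("side"); save(c,"side4")
im=np.hstack([dict(np.load("w4.npz"))["pixels"][:,120:520],cv2.resize(c["pixels"][80:280,160:360],(400,400))]); cv2.imwrite("pics/g4.png",im)
```

```text
[ 1.44969847e+01  1.85354443e+01  9.97292211e+01 -2.54444375e-14
  6.17353346e+01  8.71969847e+01] [ -8.26500095  27.10045468 103.33696271   0.          49.56258261
 -53.26500095]
0.02169163725212255 [0.85223745 0.35820152 0.26567842] [0.49296912 0.17550878 0.08595623] [-1.79997174e+02  7.37129115e-03  1.72962901e+01]
0.021673386662247312 [ 0.39604812  0.5489478  -1.52359952] [-0.10242063  0.18531036  0.02604165] 19.425
```

View pics/g4.png

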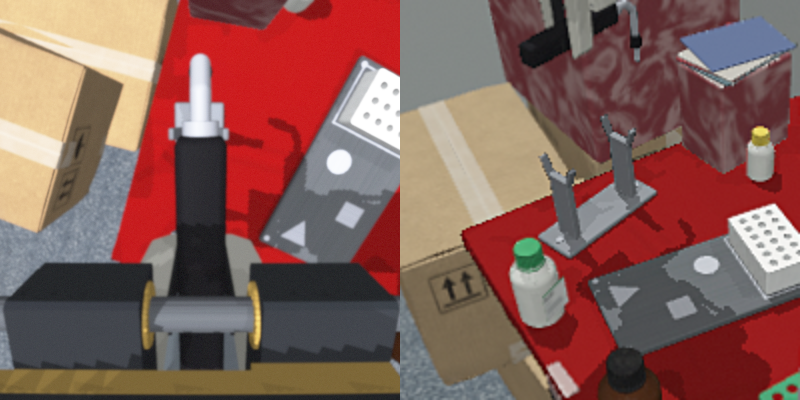

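The probe is held straight: in the wrist picture the handle runs along column 320 and its front end is near row 128. In the side picture the tip hangs at about (278,109). Next I'll check the in-hand offset numerically.

Run:
```python
from seg import *
a=np.array([.493,.1755,.254]); t=np.radians(17.3); Rt=np.array([[np.cos(t),-np.sin(t),0],[np.sin(t),np.cos(t),0],[0,0,1]])
c=dict(np.load("w4.npz")); 
# handle mask black
hsv=cv2.cvtColor(c["pixels"],cv2.COLOR_BGR2HSV); m=(hsv[...,2]<75)&(hsv[...,1]<120); m[:100]=0; m[230:]=0; m[:,:280]=0; m[:,370:]=0
vv,uu=np.nonzero(m); q=(by_depth(c,np.c_[uu,vv])-a)@Rt; k=(abs(q[:,2]-.012)<.006)&(abs(q[:,1])<.02)
q2=(on_plane(c,np.c_[uu,vv][k],.254+.012)-a)@Rt
print("handle front x'",np.percentile(q2[:,0],[98,99.5,100]),"y'",np.percentile(q2[:,1],[1,50,99]),"z",np.median(q[k,2]))
# pitch: z vs x'
print("slope deg",np.degrees(np.polyfit(q[k,0],q[k,2],1)[0]), "axis yaw off",[np.median(q2[abs(q2[:,0]-x)<.004,1]).round(4) for x in (.035,.045,.055)])
n=(hsv[...,2]>110)&(hsv[...,1]<50); n[:,:300]=0;n[:,345:]=0;n[130:]=0
vv,uu=np.nonzero(n); q=(by_depth(c,np.c_[uu,vv])-a)@Rt; k=(q[:,2]>-.02)&(q[:,2]<.04); q=q[k]; print("neck",[(x.round(3),q[abs(q[:,0]-x)<.0025].mean(0).round(4)) for x in np.arange(.065,.11,.005) if (abs(q[:,0]-x)<.0025).any()],q.max(0))
c=dict(np.load("side4.npz"))
for uv in ((278,104),(278,107),(278.5,109),(278.5,110),(279,112)): print(uv,((on_plane(c,uv,.177)-a)@Rt).round(4),((by_depth(c,uv)-a)@Rt).round(4))
```

```text
handle front x' [0.06066147 0.06105814 0.06145183] y' [-0.00982468  0.00011102  0.00977421] z 0.011133351420287929
slope deg -0.7912248793723806 axis yaw off [np.float64(-0.0001), np.float64(0.0001), np.float64(0.0001)]
neck [(np.float64(0.065), array([0.0658, 0.0001, 0.0056])), (np.float64(0.07), array([0.07  , 0.0001, 0.0029])), (np.float64(0.075), array([0.075 , 0.0001, 0.0029])), (np.float64(0.08), array([0.08  , 0.0002, 0.0027])), (np.float64(0.085), array([ 0.085 ,  0.0003, -0.001 ])), (np.float64(0.09), array([ 0.0899,  0.0003, -0.0059])), (np.float64(0.095), array([ 0.0937,  0.0002, -0.0092]))] [0.09542643 0.00773237 0.00860809]
(278, 104) [[ 0.1099  0.0193 -0.077 ]] [[ 0.0889 -0.0027 -0.0595]]
(278, 107) [[ 0.1001  0.01   -0.077 ]] [[ 0.0868 -0.004  -0.0657]]
(278.5, 109) [[ 0.0944  0.003  -0.077 ]] [[ 0.088  -0.0021 -0.0721]]
(278.5, 110) [[ 0.0913 -0.     -0.077 ]] [[ 0.0894 -0.0004 -0.0759]]
(279, 112) [[ 0.0857 -0.0069 -0.077 ]] [[ 0.4486  0.374  -0.3937]]
```

Run:
```python
from h import *
u=.0903*np.array([np.cos(np.radians(135)),np.sin(np.radians(135))]); o=[180,0,135]
L=dict(round=(.5538,.0256),square=(.4975,-.0128),triangle=(.4547,.0401))
for i,(k,l) in enumerate(L.items()):
    p=np.array(l)-u
    if i==0: manip.move_ptp([*p,.2],o); manip.move_linear([*p,.078],rate=.12)
    else: manip.move_linear([*p,.088],rate=.12); manip.move_linear([*p,.078],rate=.05)
    manip.wait(.4); f0=manip.read_state()["wrist_force"]
    manip.move_linear([*p,.0655],rate=.025); manip.wait(1.0)
    s=manip.read_state(); print(k,s["time"],s["wrist_force"]-f0,s["position"],s["width"])
    if i==0: c=cap("side"); save(c,"side5"); c=cap("wrist"); save(c,"w5")
    if i==2: c=cap("side"); save(c,"side6"); c=cap("wrist"); save(c,"w6")
    if (s["wrist_force"]-f0)[2]<.6: print("weak"); break
    manip.move_linear([*p,.088],rate=.05)
a=dict(np.load("w5.npz"))["pixels"]; b=dict(np.load("side5.npz"))["pixels"]
cv2.imwrite("pics/g5.png",np.hstack([a[0:300,170:470],cv2.resize(b[160:280,230:390],(400,300))]))
```

```text
round 25.0333 [ 0.81704407 -0.37385685  2.23333536] [ 0.6176425  -0.03823062  0.06547441] 0.021783089755227754
square 28.85 [ 0.56619102 -0.69060614  1.76289876] [ 0.56136948 -0.07665993  0.06552161] 0.02171245889892004
triangle 32.5667 [0.38281481 0.24253685 2.84012141] [ 0.51857453 -0.02376066  0.06549041] 0.021886581548507738
```

View pics/g5.png

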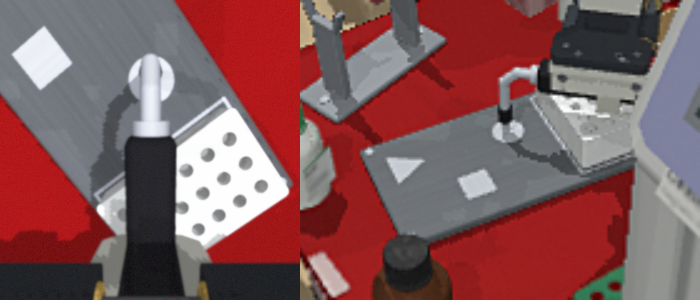

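The side view shows the tip on the middle of the round land, and the wrist view agrees. The spring forces on the three lands were about 1.8 to 2.8 N. Now I'll put the probe back.

Run:
```python
from h import *
p=manip.read_state()["position"]; manip.move_linear([p[0],p[1],.2],rate=.15)
a=[.493,.1755]
manip.move_ptp([*a,.235],[180,0,17.3]); manip.move_linear([*a,.13],rate=.12)
print("hit",manip.move_linear([*a,.0862],rate=.05,until_force=8)); s=manip.read_state(); print(s["position"],s["wrist_force"])
manip.open(); manip.wait(.2); manip.move_linear([*a,.2],rate=.12)
manip.move_ptp([.44,.05,.27],[180,0,180]); manip.wait(.3)
c=cap("wrist"); save(c,"w7"); d=cap("side"); save(d,"side7"); print(manip.read_state()["time"])
cv2.imwrite("pics/g7.png",np.hstack([cv2.resize(c["pixels"],(400,250)),d["pixels"][100:350,160:560]]))
```

```text
hit True
[0.49259565 0.1753792  0.08597478] [-1.14472051  0.25630929  5.28441575]
43.675
```

View pics/g7.png

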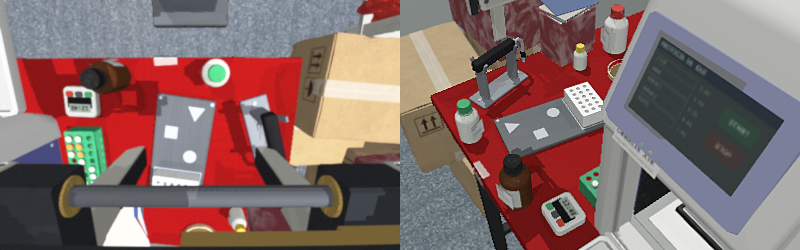

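The side view shows the probe lying in both forks (about 497,55), the block in its outline and the bottles where they were, so I'm handing in.

```bash
python3 -c "
from h import *
print(manip.close_job())"
```

```text
the job is handed in; nothing more can be done
None
```

I parked the block within about 1.5 mm of the outline's centre, pressed the round, square and triangular lands in that order at about 2 to 3 N each, laid the probe back in its cradle, and handed the job in at about 44 s; no verdict came back.

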